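# Blow rinsed forceps dry and shut the air off

## Robot

A 6-joint arm with a two-finger parallel gripper is mounted at the origin on the work surface. World frame = base frame: x ahead of the robot, y to its left, z up, the work surface at z = 0. Lengths are in m, angles in degrees, forces in N, time in s.
With the tool pointing down it reaches from about 0.225 to 0.875 m from the base axis. Payload 3.4 kg.
Tool frame: the origin (TCP) lies midway between the tips of the shut fingers; the grasp point (between the pads) lies r.grasp_offset behind it (r.grasp_offset is the distance from the TCP to the grasp point, in m); z points along the fingers, y is the line along which they close (so a half turn about z gives the same grasp; the last joint's range is limited). The gripper opens to 85 mm and grips with 20 to 120 N. Pads are 22 mm wide; open, the fingers measure 114 mm over their backs; the gripper's body (76 mm by 85 mm) begins 54 mm behind the grasp point. The pads swing forward as they close: fully open they stand 13 mm farther back than shut.
Start: joints at [-78.553, 15.808, 86.224, -0, 77.962, -6.933], TCP at [0.181, -0.546, 0.231] pointing down, gripper open.
Joint ranges: [-165.64, 165.64], [-43.16, 119.46], [12.63, 154.43], [-67.54, 247.53], [6.08, 155.33], [-154.97, 154.97]. Speed limits (degrees/s): [147.25, 147.25, 180, 180, 180, 180].

## Interface

Orientations are given as [roll, pitch, yaw] about the fixed x, y, z axes, in that order (R = Rz(yaw) Ry(pitch) Rx(roll)).
In Python, from bench import readout, cams, r gives the robot as it stands.
- The arm moves only by the shell command python3 -m pendant 'ROWS' [FORCE]. ROWS is text: rows parted by semicolons, each of 7 numbers parted by spaces: the shift along the tool's x, y, z in mm, then the turn, a rotation vector about the tool's x, y, z in degrees, then the finger opening in mm, from 0 to 85.4. A call has exactly 5 rows; each row is the pose to reach, as a shift and turn from the pose commanded when the call began, along the tool's axes at that moment; what a row does not reach only later rows make up. A row lasts 1/8 s, in which the tool goes at most 62.5 mm and 10.7 degrees, less where a joint would pass 70% of its speed; a pose out of reach is approached as far as the arm can. A call with a gripper value outside its range is refused whole. The fingers move at their own pace and stop on an object; FORCE is the grip in N (left out, the last holds). Time passes only in rows, so rows that repeat a pose let the fingers close, or fill a call up. It gives the time, the measured TCP pose, the force, the opening and the grip force at its end, in the units of the state.
- readout.get_state(): the state, without advancing time (a new reading comes with each control period).
- cams.camera(name): name is "scene" or "top" or "wrist"; returns the picture (384x512x3 uint8, red, green, blue); there is no depth.
- cams.camera_info(name): a dict with "mtx" (3x3 intrinsics, pixels), "k1" (the pictures are not rectified: a ray, as slopes to the right and down, at radius r is drawn at 1 + k1 r^2 times it, then the intrinsics apply), "xyz" and "orientation" of the camera in the world. Camera axes: x right, y up, looking along -z (the intrinsics and any distortion apply to the point x, -y, -z); pixel columns grow to the right and rows downward; lengths in m; the calibration is good to about 2 mm. A picture is of the moment at which its call begins: read the wrist's pose just before it. camera_info takes no time and is no camera call; for the wrist camera it gives the pose at the moment of the call.
- r.sign_off(): hands the job in; it is judged then, once.
The state is a dict: "time": time; "joints": joint angles; "joint_vel": joint speeds; "joint_efforts": joint torques, N m; "tool_pos": TCP position; "tcp_rot": TCP orientation; "wrist_force": force on the tool from outside, world axes, zero at the start; "moment": the same for the moment, N m; "finger_gap": opening from 0.0 (shut) to 1.0 (fully open); "finger_force": force on a finger pad.
Only numpy, scipy, OpenCV 4.12 (cv2) and the standard library are available. Lean on these libraries where they do the work, as an engineer would, in place of code of your own. Each camera call takes 0.05 s, during which the arm holds its last target. There are 200 camera calls.

## Task

Blow the rinsed forceps in the drip pan dry: pull the air box's black knob out until it clicks and stays out, then press the blow gun's lever down, past its pressure point to full flow, and hold it there for about two seconds. Let the lever come up again, then push the air knob fully home. Leave everything else on the bench where it stands.

Things in the scene. Friction and masses are not known exactly. Their poses are not given: they have to be found in the camera images.
- air_box: Fixed grey air box, 120 deep x 160 wide x 112 mm high. Origin on the bench, 20 mm behind its front face (its own -x side, facing the robot); z up. Front: the air knob, axis at y -35 mm, 82 mm above the bench; a gauge (54 mm, 12 mm proud) at y +42 mm whose hand rises as the knob comes out. A filter regulator (not used) on the +y end reaches y +122 mm, 138 mm high.
- air_knob (a joint): Air knob position, m: 0 home (air off), 0.020 out in its detent (air on). Slides level, straight out along the box's -x. A spring detent holds either end: about 10 N to start it, easing to nothing at mid travel (0.010), past which it snaps to the other end by itself. Firm stop at each end. Starts home.
- knob_face (a point): Centre of the air knob's outer face; moves with it; axes as air_box. Black mushroom head 38 mm across, 18 mm long, on a bare 10 mm stem. Home: outer face 52 mm, back of head 34 mm in front of the box's face; a flat nut (30 mm across, 6 mm thick) leaves 28 mm of bare stem behind the head, room for a finger on each side of it. Nothing near above or beside.
- gun_stand: Fixed pedestal with blow gun on a steel plate 130 (x) x 325 (y) x 8 mm. Origin on the bench, 40 mm to the +y side of the plate's middle. The gun lies level along the stand's y, 105 mm above the bench; pipe post at y +98 mm, nozzle bending down at the -y end over the drip pan (122 x 122 mm, rim 30 mm high, centre y -132 mm).
- lever_pad (a point): Top centre of the ribbed pad (18 in x, 26 in y, mm) at the free end of the gun's aluminium lever, where a finger presses straight down. At y +75 mm of the stand, 145 mm above the bench at rest, 137 at the pressure point, 130 fully down. The lever lies along the gun's top, hinged 80 mm towards -y. Axes as gun_stand at rest.
- gun_stage1 (a joint): First-stage angle of the lever, rad: 0 up, 0.10 at the pressure point (pad 8 mm down); light, 1.5 to 3 N at the pad. Springs back.
- gun_stage2 (a joint): Second-stage angle of the lever, rad, on top of the first: stays 0 up to the pressure point, which takes about 6.5 N at the pad; 0.09 fully down on its stop (about 9 N, another 7 mm of pad travel). Full flow is from 0.06. Springs back.
- forceps: Loose steel forceps, 98 mm long, 4 mm thick, lying along the stand's x in the drip pan under the nozzle. Origin at the middle of the underside. Stay there.
- gallipot: Loose small steel bowl, 46 mm across, 24 mm high, in the drip pan beside the forceps. Origin under its centre. Stays there.
- cup_a: Loose clear plastic medicine cup with pills, 51 mm across, 46 mm high, 25 g, standing in front of the air box below the gauge side. Origin under its centre. Stays there.
- cup_b: Loose clear plastic medicine cup with pills, like the other, standing in front of the gun stand. Origin under its centre. Stays there.
- pill_jar: Loose white plastic pill jar, 48 mm across, 75 mm high, behind the gun stand. Origin under its centre. Stays there.
Mind the look-alikes: they are no part of the job. Leave any red or turquoise look-alike of the cup_a alone.

How it is judged:
By the outcome, as a careful person would: the job done as asked, in the order asked, and still so for the second after the job is handed in, with the robot touching nothing.
It also fails if it takes over 58 s, if anything falls off the work surface, if the arm or the gripper's body presses on something with over 40 N, if the wrist force passes 120 N, or if a joint passes its speed limit or range.

## Working session

There is one attempt and no reset: what is moved stays moved. The work goes in short steps, Python scripts to look and compute and a shell command to move; the robot and the scene stay as the last step left them, time stands still between calls to the robot, and variables do not carry over. Pictures are saved under pics/ and viewed, at most 10 in all, crops included, and the job is handed in when it is done.

```bash
ls; mkdir -p pics; python3 - <<'E'
from bench import readout,cams,r
import cv2,numpy as np
print(readout.get_state(), r.grasp_offset)
a=cams.camera("scene");b=cams.camera("top")
for n in("scene","top"):print(n,cams.camera_info(n))
cv2.imwrite("pics/s0.png",a[...,::-1]);cv2.imwrite("pics/t0.png",b[...,::-1])
E
```

```text
pics
{'time': 0.0, 'joints': array([-7.85507823e+01,  1.58493252e+01,  8.62974164e+01, -1.12285213e-03,
        7.79593715e+01, -6.93238175e+00]), 'joint_vel': array([-0.06444187,  0.10571145,  0.03744478,  0.02576389,  0.05567507,
        0.02319886]), 'joint_efforts': array([-7.09517026e-04, -4.16766679e+01, -2.45802748e+01, -2.31081349e-04,
        1.11913652e-02,  1.12533607e-05]), 'tool_pos': array([ 0.18120931, -0.54514245,  0.23040746]), 'tcp_rot': array([-1.79894530e+02, -1.17179340e-02,  1.83818239e+01]), 'wrist_force': array([ 0.21031454, -0.43129147,  0.23744944]), 'moment': array([-0.02073631, -0.01872   ,  0.00744642]), 'finger_force': 0.0, 'finger_gap': 0.9962294592134986} 0.0187
scene {'mtx': array([[361.748478  ,   0.        , 251.91404784],
       [  0.        , 361.748478  , 193.75465874],
       [  0.        ,   0.        ,   1.        ]]), 'k1': -0.0828518036340334, 'xyz': array([ 0.89488053, -0.3119981 ,  0.85335297]), 'orientation': array([31.36536977,  0.37062019, 48.43056172])}
top {'mtx': array([[472.56001682,   0.        , 252.89731186],
       [  0.        , 472.56001682, 183.4019001 ],
       [  0.        ,   0.        ,   1.        ]]), 'k1': -0.18278982174878067, 'xyz': array([ 3.18519586e-01, -6.35851323e-04,  1.23311025e+00]), 'orientation': array([ 1.18211134e+01, -8.74855777e-02, -9.68967217e+01])}
```

View pics/s0.png

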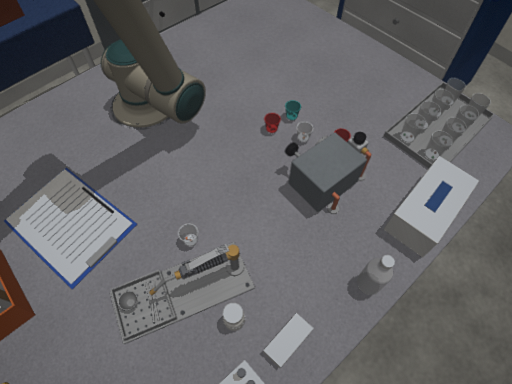

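View pics/t0.png

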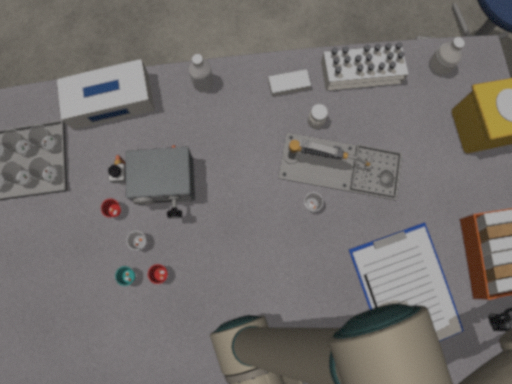

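The top view shows the air box at (158,175) with its knob at (175,212), and the gun stand at (340,165) with the drip pan at its right. The post is at (294,146), cup_b at (314,203) and the jar at (319,114). Clear cups: only (138,240) stands in front of the box, so it is cup_a. The red cups (111,208) and (158,273) and the turquoise one (126,275) are look-alikes. Next I'll enlarge both targets.

```bash
cat > h.py <<'E'
import numpy as np,cv2
from scipy.spatial.transform import Rotation as R
from bench import cams,readout,r
def ray(n,uv,ci=None):
    ci=ci or cams.camera_info(n);D=np.array([ci['k1'],0,0,0,0.])
    p=cv2.undistortPoints(np.array([[uv]],float),ci['mtx'],D)[0,0]
    d=R.from_euler('xyz',ci['orientation'],degrees=True).apply([p[0],-p[1],-1])
    return np.array(ci['xyz']),d/np.linalg.norm(d)
def plane(n,uv,z,ci=None):
    o,d=ray(n,uv,ci);return o+d*(z-o[2])/d[2]
def tri(a,b):
    (o,d),(p,e)=a,b;s=np.linalg.lstsq(np.c_[d,-e],p-o,rcond=None)[0]
    x,y=o+d*s[0],p+e*s[1];return (x+y)/2,np.linalg.norm(x-y)
def proj(n,P,ci=None):
    ci=ci or cams.camera_info(n)
    q=R.from_euler('xyz',ci['orientation'],degrees=True).inv().apply(np.array(P)-ci['xyz'])
    x,y=q[0]/-q[2],-q[1]/-q[2];f=1+ci['k1']*(x*x+y*y);m=ci['mtx']
    return m[0,0]*x*f+m[0,2],m[1,1]*y*f+m[1,2]
E
python3 - <<'E'
import cv2,numpy as np
t=cv2.imread("pics/t0.png");s=cv2.imread("pics/s0.png")
z=lambda i,x,y,w,h,k:cv2.resize(i[y:y+h,x:x+w],None,fx=k,fy=k,interpolation=cv2.INTER_CUBIC)
A=z(t,100,135,100,100,3.9);B=z(t,275,125,130,75,3.0)
C=z(s,280,120,100,100,3.9);D=z(s,105,240,155,100,2.5)
o=np.zeros((600,800,3),np.uint8)
def put(i,x,y):
    i=i[:600-y,:800-x];o[y:y+i.shape[0],x:x+i.shape[1]]=i
put(A[:340],0,0);put(C[:340],400,0);put(B,0,345);put(D,400,345)
cv2.imwrite("pics/z0.png",o)
E
```

```text
(no output)
```

View pics/z0.png

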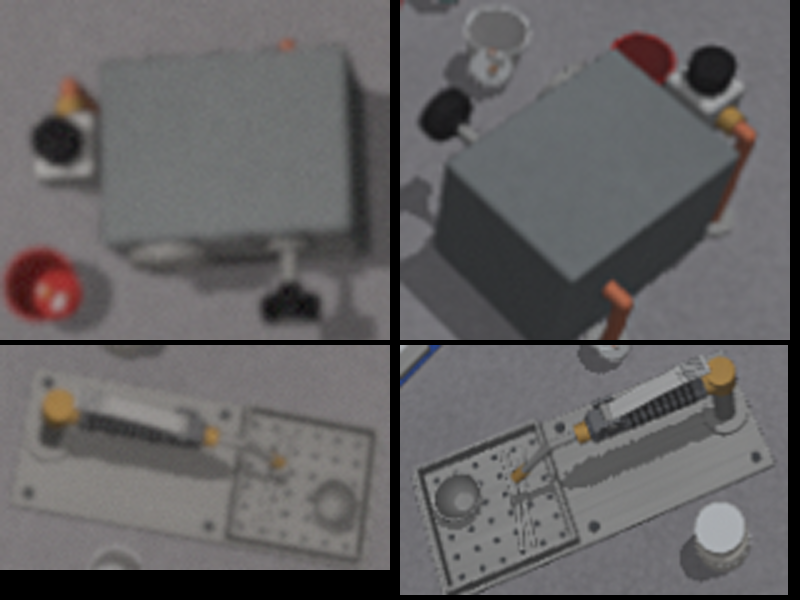

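Both enlarged views confirm the fixtures. The box's top face, its knob on a stem (crop 290,300), the gun with its bright lever, and the post at (58,407) are all visible. Next, fit the poses.

```bash
python3 - <<'E'
from h import *
A=lambda x,y:(100+x/3.9,135+y/3.9); C=lambda x,y:(280+(x-400)/3.9,120+y/3.9)
B=lambda x,y:(275+x/3,125+(y-345)/3); D=lambda x,y:(105+(x-400)/2.5,240+(y-345)/2.5)
def fit(loc,P):
    loc=np.array(loc,float);P=np.array(P)[:,:2];a=loc-loc.mean(0);b=P-P.mean(0)
    th=np.arctan2((a[:,0]*b[:,1]-a[:,1]*b[:,0]).sum(),(a*b).sum());c,s=np.cos(th),np.sin(th);M=np.array([[c,-s],[s,c]])
    t=P.mean(0)-M@loc.mean(0);print(np.degrees(th),t,'res mm',np.round(1e3*(P-loc@M.T-t),1).tolist());return M,t
# box corners: back-left(+y),back-right,front-right,front-left
loc=[(.1,.08),(.1,-.08),(-.02,-.08),(-.02,.08)]
b1=fit(loc,[plane('top',A(*p),.112) for p in[(100,63),(340,48),(352,232),(105,242)]])
b2=fit(loc,[plane('scene',C(*p),.112) for p in[(735,155),(572,278),(450,160),(612,50)]])
for M,t in(b1,b2):print('knobface',M@[-.072,-.035]+t)
print('knob tri',tri(ray('top',A(290,303)),ray('scene',C(445,115))))
# plate: +y back, -y back, -y front, +y front ; local y from -0.2025 to .1225
loc=[(.065,.1225),(.065,-.2025),(-.065,-.2025),(-.065,.1225)]
s1=fit(loc,[plane('top',B(*p),.008) for p in[(40,373),(375,432),(357,560),(12,503)]])
s2=fit([loc[0],loc[1]],[plane('scene',D(*p),.008) for p in[(773,463),(450,593)]])
for M,t in(s1,s2):
    print('pad',M@[0,.075]+t,'post',M@[0,.098]+t,'hinge',M@[0,-.005]+t)
print('post tri',tri(ray('top',B(58,405)),ray('scene',D(720,370))))
M,t=s1;
for n in('top','scene'):print(n,'pad px',proj(n,[*(M@[0,.075]+t),.145]))
for n,q in(('cup_a',(138,241)),('cup_b',(314,203)),('jar',(319,114)),('red',(111,208)),('red2',(158,273)),('turq',(126,275))):print(n,plane('top',q,.03))
# lever line at z .14
print('lever',[plane('top',B(*p),.14) for p in[(95,405),(190,422)]])
E
```

```text
-3.190569898467529 [0.56723564 0.20144673] res mm [[-0.7, -1.0], [-1.3, 4.0], [-0.6, 0.6], [2.6, -3.6]]
-3.170086713040105 [0.57113994 0.20028799] res mm [[-3.4, -4.7], [-2.0, 4.0], [3.3, 5.0], [2.2, -4.3]]
knobface [0.49339924 0.1705083 ]
knobface [0.49731461 0.16932316]
knob tri (array([0.50683959, 0.16953689, 0.08234568]), np.float64(0.001451839640931361))
-16.964428991492397 [ 0.60524191 -0.23588317] res mm [[-6.7, -7.5], [-2.1, 5.5], [7.5, 6.3], [1.2, -4.3]]
-18.85211227338254 [ 0.60436355 -0.23290623] res mm [[-1.6, -4.7], [1.6, 4.7]]
pad [ 0.62712526 -0.16414671] post [ 0.63383615 -0.14214753] hinge [ 0.60378302 -0.2406656 ]
pad [ 0.62859804 -0.16192955] post [ 0.63602995 -0.14016336] hinge [ 0.60274792 -0.23763801]
post tri (array([ 0.6348219 , -0.14343147,  0.11407455]), np.float64(0.0004293688541277252))
top pad px (np.float64(304.3178071312382), np.float64(143.40514864372733))
scene pad px (np.float64(222.27453709720427), np.float64(247.89381412588375))
cup_a [0.45349325 0.27866207 0.03      ]
cup_b [ 0.49790173 -0.18346691  0.03      ]
jar [ 0.73731274 -0.2332873   0.03      ]
red [0.54746082 0.34393255 0.03      ]
red2 [0.36663481 0.23411476 0.03      ]
turq [0.37013317 0.31720804 0.03      ]
lever [array([ 0.62390969, -0.1699715 ,  0.14      ]), array([ 0.60093868, -0.24437651,  0.14      ])]
```

```bash
cat >> h.py <<'E'
def go(p,yaw):
    s=readout.get_state();M=R.from_euler('xyz',s['tcp_rot'],degrees=True);G=R.from_euler('xyz',[180,0,yaw],degrees=True)
    print('shift mm',np.round(M.inv().apply(np.array(p)-s['tool_pos'])*1e3,1),'rv',np.round((M.inv()*G).as_rotvec(degrees=True),1))
E
python3 -c "
from h import *
go([.5045,.1697,.16],-3.2)"
```

```text
shift mm [ 532.2 -576.4   71.5] rv [-0.1  0.  21.6]
```

```bash
python3 -m pendant '40 -44 0 0 0 2 70; 80 -88 0 0 0 4 70; 120 -132 0 0 0 6 70; 160 -176 0 0 0 8 70; 200 -220 0 0 0 10 70'
python3 -m pendant '41 -44 0 0 0 2 70; 82 -88 0 0 0 4 70; 123 -132 0 0 0 6 70; 164 -176 0 0 0 8 70; 200 -220 0 0 0 10 70'
python3 -c "
from h import *
go([.5045,.1697,.16],-3.2)"
```

```text
time: 0.72
tool_pos: [0.3021, -0.2719, 0.231]
tcp_rot: [-180.0, -0.0, 8.3]
wrist_force: [1.7, -0.2, 0.8]
finger_gap: 0.821
finger_force: 0.0
time: 1.35
tool_pos: [0.4684, -0.0252, 0.2311]
tcp_rot: [180.0, -0.0, -1.7]
wrist_force: [0.7, -0.4, 0.9]
finger_gap: 0.818
finger_force: 0.0
shift mm [  30.5 -195.9   71. ] rv [ 0.  -0.   1.5]
```

```bash
python3 -m pendant '7 -48 10 0 0 1.5 70; 14 -96 20 0 0 1.5 70; 22 -144 30 0 0 1.5 70; 30 -190 40 0 0 1.5 70; 30.5 -196 40 0 0 1.5 70'
python3 - <<'E'
from h import *
go([.5045,.1697,.16],-3.2)
ci=cams.camera_info('wrist');w=cams.camera('wrist');print(ci, readout.get_state()['tool_pos'])
cv2.imwrite('pics/w1.png',w[...,::-1])
print(proj('wrist',[.4955,.1698,.082],ci))
E
```

```text
time: 1.98
tool_pos: [0.503, 0.1705, 0.1899]
tcp_rot: [-180.0, 0.1, -2.9]
wrist_force: [-1.1, -0.3, 0.4]
finger_gap: 0.822
finger_force: 0.0
shift mm [ 1.6  0.7 29.9] rv [-0.   0.1  0.3]
{'mtx': array([[338.16896985,   0.        , 251.67875014],
       [  0.        , 338.16896985, 191.19656242],
       [  0.        ,   0.        ,   1.        ]]), 'k1': -0.052132072752656376, 'xyz': array([0.58092753, 0.16747118, 0.33248052]), 'orientation': array([-1.77885874e+01,  4.10765303e-02, -9.29317512e+01])} [0.50312015 0.16974066 0.19034878]
(np.float64(254.51986849732344), np.float64(197.36602184778062))
```

View pics/w1.png

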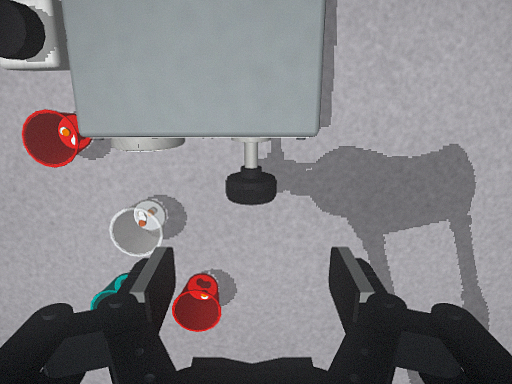

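The wrist view shows the black knob head at columns 226-276 and rows 176-204, with its stem rising to the box front. The clear cup_a is at (136,230), well to the left, and the path down is free.

```bash
python3 - <<'E'
from h import *
ci=cams.camera_info('wrist')
print('front rim top',plane('wrist',(251,203),.099,ci),'L/R',plane('wrist',(226,188),.082,ci),plane('wrist',(276,188),.082,ci),'cen',plane('wrist',(251,190),.101,ci))
print('box front top edge',plane('wrist',(80,136),.112,ci),plane('wrist',(318,136),.112,ci))
M=R.from_euler('z',-3.2,degrees=True)
go([.5045,.1697,.0635],-3.2)
E
```

```text
front rim top [0.49705162 0.17168499 0.099     ] L/R [0.50432595 0.19080216 0.082     ] [0.50231073 0.15199247 0.082     ] cen [0.50768833 0.17111956 0.101     ]
box front top edge [0.55448006 0.28198047 0.112     ] [0.54589095 0.12518926 0.112     ]
shift mm [  1.6  -0.  126.8] rv [0.  0.1 0.2]
```

```bash
python3 -m pendant '2.5 -1.3 30 0 0 0 70; 2.5 -1.3 60 0 0 0 70; 2.5 -1.3 90 0 0 0 70; 2.5 -1.3 120 0 0 0 70; 2.5 -1.3 127 0 0 0 70' 50
python3 -m pendant '0 0 0 0 0 0 45; 0 0 0 0 0 0 25; 0 0 0 0 0 0 25; 0 0 0 0 0 0 25; 0 0 0 0 0 0 25' 50
```

```text
time: 2.65
tool_pos: [0.5046, 0.1676, 0.0628]
tcp_rot: [179.9, 0.2, -3.2]
wrist_force: [-0.4, -0.6, -0.3]
finger_gap: 0.819
finger_force: 0.0
time: 3.28
tool_pos: [0.5072, 0.171, 0.0661]
tcp_rot: [-179.8, -0.2, -3.2]
wrist_force: [-0.8, 4.2, 2.6]
finger_gap: 0.428
finger_force: 49.9
```

```bash
python3 -m pendant '-3 0 0 0 0 0 25; -7 0 0 0 0 0 25; -12 0 0 0 0 0 25; -17 0 0 0 0 0 25; -21 0 0 0 0 0 25'
python3 -m pendant '0 0 0 0 0 0 25; 0 0 0 0 0 0 25; 0 0 0 0 0 0 25; 0 0 0 0 0 0 25; 0 0 0 0 0 0 25'
```

```text
time: 3.9
tool_pos: [0.4871, 0.172, 0.0662]
tcp_rot: [-179.8, -0.3, -3.2]
wrist_force: [4.0, 4.8, -1.2]
finger_gap: 0.429
finger_force: 51.2
time: 4.53
tool_pos: [0.4871, 0.172, 0.0661]
tcp_rot: [-179.8, -0.3, -3.2]
wrist_force: [0.4, 6.2, 3.4]
finger_gap: 0.428
finger_force: 51.2
```

Moved 20 mm against a light force. Release, rise and check.

```bash
python3 -m pendant '0 0 0 0 0 0 70; 0 0 0 0 0 0 70; 0 0 0 0 0 0 70; 0 0 -30 0 0 0 70; 0 0 -60 0 0 0 70'
python3 -m pendant '0 0 -40 0 0 0 70; 0 0 -80 0 0 0 70; 0 0 -105 0 0 0 70; 0 0 -105 0 0 0 70; 0 0 -105 0 0 0 70'
python3 - <<'E'
from h import *
ci=cams.camera_info('wrist');w=cams.camera('wrist')
cv2.imwrite('pics/w2.png',w[...,::-1])
for x in(.496,.476):print(proj('wrist',[x,.1712,.099],ci))
M=R.from_euler('z',-18,degrees=True).as_matrix()
go([.627,-.164,.23],-18)
E
```

```text
time: 5.15
tool_pos: [0.4847, 0.1699, 0.1245]
tcp_rot: [180.0, 0.1, -3.1]
wrist_force: [0.7, 0.6, -0.9]
finger_gap: 0.82
finger_force: 0.0
time: 5.78
tool_pos: [0.4844, 0.17, 0.2281]
tcp_rot: [180.0, 0.1, -3.1]
wrist_force: [0.4, -0.6, 0.2]
finger_gap: 0.82
finger_force: 0.0
(np.float64(250.75271199345266), np.float64(167.27250252904636))
(np.float64(252.07286420427243), np.float64(190.3334070666447))
shift mm [160.8 325.7  -2.4] rv [ 0.1  0.2 14.9]
```

View pics/w2.png

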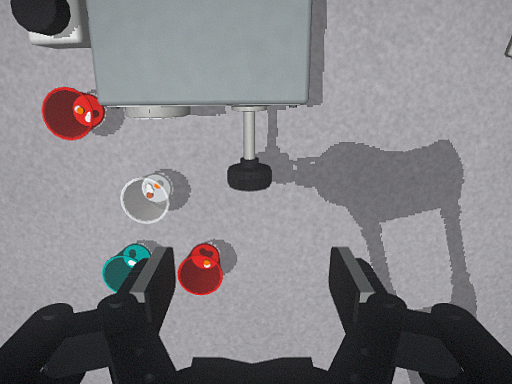

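The knob's front rim is at row 190, exactly where a 20 mm pull puts it, so it is in the detent. The cups haven't moved. Next I go over the lever.

```bash
python3 -m pendant '20 50 0 0 0 3 40; 40 100 0 0 0 6 20; 60 150 0 0 0 9 0; 80 200 0 0 0 12 0; 100 250 0 0 0 15 0'
python3 - <<'E'
from h import *
go([.58,-.16,.25],-18)
E
```

```text
time: 6.45
tool_pos: [0.5711, -0.0863, 0.2275]
tcp_rot: [180.0, 0.2, -18.2]
wrist_force: [1.0, -0.1, 0.6]
finger_gap: 0.001
finger_force: 0.0
shift mm [ 31.5  67.2 -22.6] rv [ 0.   0.2 -0.2]
```

```bash
python3 -m pendant '10 30 -10 0 0 0 0; 25 55 -20 0 0 0 0; 32 67 -23 0 0 0 0; 32 67 -23 0 0 0 0; 32 67 -23 0 0 0 0'
python3 - <<'E'
from h import *
ci=cams.camera_info('wrist');w=cams.camera('wrist')
cv2.imwrite('pics/w3.png',w[...,::-1]);print(readout.get_state()['tool_pos'])
print(proj('wrist',[.628,-.163,.145],ci))
E
```

```text
time: 7.08
tool_pos: [0.5804, -0.1571, 0.2514]
tcp_rot: [-180.0, 0.1, -18.1]
wrist_force: [0.5, 0.5, 0.8]
finger_gap: 0.001
finger_force: 0.0
[ 0.58045522 -0.15703653  0.25167254]
(np.float64(240.76644774943705), np.float64(126.90014988191525))
```

View pics/w3.png

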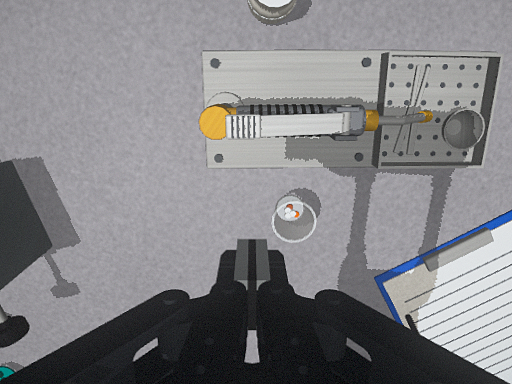

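The wrist view shows the ribbed lever pad at columns 227-260, rows 115-137, centred on (244,126), with the orange post cap just left of it at (215,122). cup_b is at (294,222), clear of the press.

```bash
python3 - <<'E'
from h import *
ci=cams.camera_info('wrist')
P=plane('wrist',(244,126.3),.145,ci);print(P,plane('wrist',(227,126),.145,ci),plane('wrist',(260,126),.145,ci))
go([P[0],P[1],.165],-18)
E
```

```text
[ 0.62777341 -0.16530384  0.145     ] [ 0.63184373 -0.15356356  0.145     ] [ 0.6243559  -0.17648542  0.145     ]
shift mm [47.7 -6.8 86.6] rv [-0.   0.1 -0.1]
```

```bash
python3 -m pendant '20 -3 30 0 0 0 0; 48 -6 60 0 0 0 0; 48 -6 87 0 0 0 0; 48 -6 87 0 0 0 0; 48 -6 87 0 0 0 0'
python3 -m pendant '0 0 8 0 0 0 0; 0 0 14 0 0 0 0; 0 0 18 0 0 0 0; 0 0 22 0 0 0 0; 0 0 26 0 0 0 0'
```

```text
time: 7.75
tool_pos: [0.6288, -0.1671, 0.1664]
tcp_rot: [180.0, -0.1, -18.1]
wrist_force: [-0.4, 0.1, 0.5]
finger_gap: 0.001
finger_force: 0.0
time: 8.38
tool_pos: [0.6289, -0.1669, 0.1395]
tcp_rot: [-179.9, -0.0, -18.1]
wrist_force: [-0.1, 2.9, 4.3]
finger_gap: 0.003
finger_force: 1.6
```

```bash
python3 -m pendant '0 0 2 0 0 0 0; 0 0 4 0 0 0 0; 0 0 6 0 0 0 0; 0 0 8 0 0 0 0; 0 0 9 0 0 0 0'
python3 -m pendant '0 0 1 0 0 0 0; 0 0 2 0 0 0 0; 0 0 2 0 0 0 0; 0 0 2 0 0 0 0; 0 0 2 0 0 0 0'
```

```text
time: 9.0
tool_pos: [0.6294, -0.1662, 0.132]
tcp_rot: [-179.9, -0.1, -18.1]
wrist_force: [-0.1, 5.2, 9.7]
finger_gap: -0.003
finger_force: 5.0
time: 9.62
tool_pos: [0.6296, -0.1662, 0.1307]
tcp_rot: [-179.8, -0.2, -18.1]
wrist_force: [-0.5, 6.2, 11.3]
finger_gap: 0.0
finger_force: 6.0
```

```bash
python3 -m pendant '0 0 1 0 0 0 0; 0 0 2 0 0 0 0; 0 0 2 0 0 0 0; 0 0 2 0 0 0 0; 0 0 2 0 0 0 0'
```

```text
time: 10.25
tool_pos: [0.63, -0.1663, 0.1304]
tcp_rot: [-179.9, -0.3, -18.1]
wrist_force: [-1.8, 7.0, 18.2]
finger_gap: 0.001
finger_force: 9.2
```

The tip is on the stop: force jumps to 18 N with no further travel. Full flow began around t≈9.0, so I hold to about 11.2 and then release.

```bash
python3 -m pendant '0 0 0 0 0 0 0; 0 0 0 0 0 0 0; 0 0 0 0 0 0 0; 0 0 0 0 0 0 0; 0 0 0 0 0 0 0'
python3 -m pendant '0 0 0 0 0 0 0; 0 0 0 0 0 0 0; 0 0 -8 0 0 0 0; 0 0 -20 0 0 0 0; 0 0 -40 0 0 0 0'
python3 -m pendant '0 0 -20 0 0 0 0; 0 0 -60 0 0 0 0; 0 0 -80 0 0 0 0; 0 0 -80 0 0 0 0; 0 0 -80 0 0 0 0'
python3 - <<'E'
from h import *
go([.43,.1735,.23],-3.2)
E
```

```text
time: 10.88
tool_pos: [0.63, -0.1663, 0.1304]
tcp_rot: [-179.9, -0.3, -18.1]
wrist_force: [-2.1, 6.6, 17.4]
finger_gap: -0.006
finger_force: 9.2
time: 11.5
tool_pos: [0.6276, -0.1682, 0.1658]
tcp_rot: [179.9, 0.1, -18.1]
wrist_force: [0.1, 0.6, -0.6]
finger_gap: -0.003
finger_force: 0.0
time: 12.12
tool_pos: [0.6277, -0.1678, 0.2448]
tcp_rot: [180.0, 0.1, -18.1]
wrist_force: [-0.7, 0.1, 0.2]
finger_gap: 0.001
finger_force: 0.0
shift mm [-294.1 -262.8   15.4] rv [  0.    0.1 -14.9]
```

```bash
python3 -m pendant '-45 -40 0 0 0 -3 0; -90 -80 0 0 0 -6 0; -135 -120 0 0 0 -9 0; -180 -160 0 0 0 -12 0; -225 -200 0 0 0 -15 0'
python3 - <<'E'
from h import *
go([.44,.1732,.068],-3.2)
E
```

```text
time: 12.75
tool_pos: [0.4749, 0.0937, 0.2447]
tcp_rot: [180.0, 0.2, -3.1]
wrist_force: [0.5, 1.1, -0.1]
finger_gap: 0.001
finger_force: 0.0
shift mm [-38.6 -77.6 176.8] rv [0.  0.2 0.1]
```

```bash
python3 -m pendant '-20 -40 0 0 0 0 0; -38 -78 20 0 0 0 0; -38 -78 80 0 0 0 0; -38 -78 130 0 0 0 0; -38 -78 176 0 0 0 0'
python3 -m pendant '4 0 0 0 0 0 0; 10 0 0 0 0 0 0; 16 0 0 0 0 0 0; 22 0 0 0 0 0 0; 28 0 0 0 0 0 0'
```

```text
time: 13.38
tool_pos: [0.4414, 0.1721, 0.0675]
tcp_rot: [179.9, 0.1, -3.1]
wrist_force: [0.5, -0.2, 0.1]
finger_gap: 0.0
finger_force: 0.0
time: 14.0
tool_pos: [0.4671, 0.1711, 0.0709]
tcp_rot: [-180.0, 0.5, -3.2]
wrist_force: [-9.7, 2.4, 7.1]
finger_gap: -0.004
finger_force: 4.6
```

```bash
python3 -m pendant '5 0 0 0 0 0 0; 10 0 0 0 0 0 0; 14 0 0 0 0 0 0; 18 0 0 0 0 0 0; 20 0 0 0 0 0 0'
```

```text
time: 14.62
tool_pos: [0.4841, 0.17, 0.0701]
tcp_rot: [180.0, 0.8, -3.2]
wrist_force: [-18.0, 2.1, 14.3]
finger_gap: -0.001
finger_force: 8.6
```

```bash
python3 -m pendant '1 0 0 0 0 0 0; 1 0 0 0 0 0 0; 1 0 0 0 0 0 0; -10 0 0 0 0 0 0; -30 0 0 0 0 0 0'
python3 -m pendant '-15 0 -30 0 0 0 0; -15 0 -90 0 0 0 0; -15 0 -150 0 0 0 0; -15 0 -150 0 0 0 0; -15 0 -150 0 0 0 0'
python3 - <<'E'
from h import *
ci=cams.camera_info('wrist');w=cams.camera('wrist');s=cams.camera('scene');t=cams.camera('top')
cv2.imwrite('pics/w4.png',np.hstack([cv2.resize(w,(400,300)),cv2.resize(s,(400,300))])[...,::-1])
print([np.array(proj('wrist',[x,.1712,.099],ci))*400/512 for x in(.496,.476)])
cv2.imwrite('pics/t4.png',t[...,::-1])
E
```

```text
time: 15.25
tool_pos: [0.4628, 0.1715, 0.0706]
tcp_rot: [-180.0, -0.2, -3.1]
wrist_force: [0.4, 0.0, -0.6]
finger_gap: 0.002
finger_force: 0.0
time: 15.88
tool_pos: [0.4463, 0.172, 0.2201]
tcp_rot: [180.0, -0.1, -3.1]
wrist_force: [-0.4, -0.4, -0.8]
finger_gap: 0.0
finger_force: 0.0
[array([195.86418591,  95.33921154]), array([196.96983898, 115.38015531])]
```

View pics/w4.png

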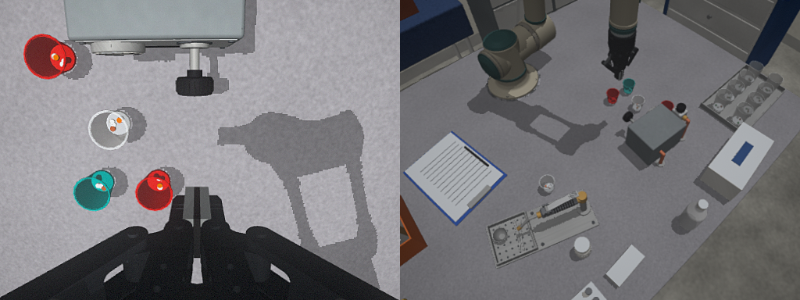

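View pics/t4.png

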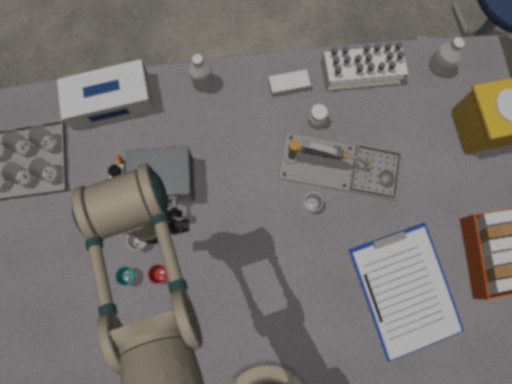

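The knob's front rim is at row 95, matching its home position, and the cups, jar, pan and stand are all where they were.

```bash
python3 -c "
from bench import r
print(r.sign_off())"
```

```text
the job is handed in; nothing more can be done
None
```

The job is handed in: I pulled the air knob out into its detent, held the lever on its stop for about 2 s, let it up and pushed the knob home; nothing else on the bench appears to have moved in the final pictures.

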